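# Wedge up the tilt board for the friction demonstration

## Robot

A 7-joint arm with a two-finger parallel gripper is mounted at the origin on the work surface. World frame = base frame: x ahead of the robot, y to its left, z up, the work surface at z = 0. Lengths are in m, angles in rad, forces in N, time in s.
With the tool pointing down it reaches from about 0.425 to 0.875 m from the base axis. Payload 4.7 kg.
Tool frame: the origin (TCP) lies on the centre line of the jaws, within the pads' length; the fingertips stand 22 mm ahead of it and the grasp point (between the pads) lies 3 mm ahead of it (ctrl.tcp_to_tips is the z of the fingertips in the tool frame, in m); z points along the fingers, y is the direction in which the jaws open and shut (so a half turn about z gives the same grasp; the last joint's range is limited). The gripper opens to 87 mm and grips with 3 to 60 N. Pads are 19 mm wide; open, the fingers measure 117 mm over their backs; the gripper's body (75 mm by 190 mm) begins 51 mm behind the grasp point.
Start: joints at [-1.133, 0.321, -0.07, 1.45, 0.023, 1.371, -0.057], TCP at [0.267, 0.593, 0.245] pointing down, gripper open.
Joint ranges: [-2.86, 2.86], [-0.3, 2.09], [-1.38, 1.24], [0.06, 2.45], [-1.56, 4.7], [0.09, 2.05], [-2.69, 2.69]. Speed limits (rad/s): [2.57, 2.57, 3.14, 3.14, 3.14, 3.14, 3.14].

## Interface

Orientations are given as a rotation vector (axis times angle).
In Python, from bench import ctrl, cams gives the robot as it stands.
- The arm moves only by the tool move_arm, never from a script. Its argument "deltas" is a list of rows, each an object with "linear": the shift along the tool's x, y, z as a fraction of full scale, a list of three; "turn": the turn, a rotation vector about the tool's x, y, z as a fraction of full scale, a list of three; "claw": the closure, from 0 (fully open) to 1 (shut). In form: [{"linear": [tx, ty, tz], "turn": [wx, wy, wz], "claw": claw}, ...]. A call has 1 to 20 rows; each row shifts and turns the commanded pose from where the row before left it, along the tool's axes as they then stand; what a row does not reach is not made up. Full scale, the value 1, is 0.03 m for a shift and 4 degrees for a turn. A row lasts 1/12 s, in which the tool goes at most 41.7 mm and 7.16 degrees, less where a joint would pass 70% of its speed; a pose out of reach is approached as far as the arm can. A call with a number of a shift or a turn outside -1 to 1 is refused whole. A call with a gripper value outside its range is refused whole. The fingers move at their own pace and stop on an object; "grip_force" is the grip in N (left out, the last holds). Time passes only in rows, so rows that do not move let the fingers close. It gives the time, the measured TCP pose, the force and the opening at its end, in the units of the state.
- ctrl.get_state(): the state, without advancing time (a new reading comes with each control period).
- cams.get_image(name): name is "side" or "top"; returns a dict with "image" (384x512x3 uint8, red, green, blue), "K" (3x3 intrinsics, pixels), "world_from_camera" (4x4, takes a point from camera to world coordinates). Camera axes: x right, y down, z forward; pixel columns grow to the right and rows downward; lengths in m; the calibration is good to about 2 mm. A picture is of the moment at which its call begins. There is no depth.
- ctrl.close_job(): hands the job in, once; it reports no verdict.
The state is a dict: "time": time; "joint_positions": joint angles; "qd": joint speeds; "joint_torque": joint torques, N m; "position": TCP position; "tool_rot": TCP orientation; "ft_force": force on the tool from outside, world axes, zero at the start; "torque": the same for the moment, N m; "grip_width": opening from 0.0 (shut) to 1.0 (fully open).
Only numpy, scipy, OpenCV 4.12 (cv2) and the standard library are available. Lean on these libraries where they do the work, as an engineer would, in place of code of your own. Each camera call takes 0.05 s, during which the arm holds its last target. There are 200 camera calls.

## Task

Set up the tilt-board demonstration: first lift the upper bowl (the one with the black handle) out of the steel bowl on the board and stand it upright on the red mat. Then grip the orange wedge by its block and push it, flat on the bench, thin end first under the middle of the board's free edge until that edge has just lifted off its rests, about 6 mm, with the steel bowl still standing on the board. Finish while holding the wedge there: keep gripping it, touch neither the board nor the bowls, and do not move the other things on the bench.

Things in the scene. Friction and masses are not known exactly. Their poses are not given: they have to be found in the camera images.
- board (a joint): Lift angle of the hinged tilt board (plywood plate 180 x 212 mm, 10 mm thick, about 0.5 kg), rad: 0 = resting on its two aluminium rails, growing as the free edge rises; the hinge line is 214 mm from the lip, so 0.01 rad is 2.1 mm of lift at the lip. It turns freely and falls back under its own weight.
- board_lip (a point): Lowest point, at mid length, of the round steel lip bar (12 mm diameter, 140 mm long) along the board's free edge; 12 mm above the bench when the board rests. Axes (they turn with the board): y points from the lip to the hinge (the direction to push the wedge), x along the lip, z up. Under the board there is free room between the rails, 65 mm to either side of the middle. The board's top face is 16 mm above this point.
- upper_grip (a point): Centre of the black handle bar (64 mm long along its x, 14 mm wide along its y, 16 mm high) on a wire arch over the upper bowl; z is the bowl's upward axis. The bowl is aluminium, 108 mm across at the rim, 52 mm high, about 0.2 kg; this point is 85 mm above its underside, 33 mm above its rim. It stands loosely on the 5 mm thick floor of the steel bowl.
- upper_bowl: The upper bowl itself, origin at the centre of its underside (85 mm below the handle's centre).
- lower_bowl: Steel bowl, 136 mm across at the rim, 42 mm high, about 0.25 kg, standing loose near the middle of the board; origin at the centre of its underside, z up. It stays on the board.
- wedge_grip (a point): Centre of the grip block (44 mm along x, 30 mm wide along y, 50 mm high) of the orange wedge; 25 mm above the wedge's flat underside. The 30 mm wide ramp runs from the block in +x: its top is 30 mm above the underside at x = 22 mm and falls evenly to 3 mm at the thin end at x = 132 mm. z is up. Loose, about 0.15 kg. So the ramp meets the resting lip when the block's centre is 95 mm from it, and lifts it about 6 mm at 71 mm.
- wedge: The orange wedge itself, origin under the centre of its grip block; same axes as wedge_grip.
- mat: Red mat, 150 x 150 mm, 3 mm thick, fixed on the bench; origin at the centre of its underside, axes along its sides, z up.
- mortar: White mortar with its pestle in it, 100 mm across, 50 mm high, origin under its centre; leave alone.
- jug: Steel insulated jug, 80 mm across, 190 mm high, black handle, origin under its centre; leave alone.
- dish_steel: Small steel dish, 84 mm across, 32 mm high, origin under its centre; leave alone.
- dish_blue: Small blue dish, 90 mm across, 34 mm high, origin under its centre; leave alone.
- beaker: Glass beaker, 70 mm across, 90 mm high, origin under its centre; leave alone.
- bottle: White bottle with red cap, 64 mm across, 160 mm high, origin under its centre; leave alone.
- spatula: Spatula, 200 mm long, lying along its x; leave alone.
Things that resemble listed ones, but are neither listed nor needed, are in the scene too. Of the things that look like the wedge, the smaller one is meant. Leave any turquoise look-alike of the upper_bowl alone.

How it is judged:
On the way, in this order (a step that is already met when the one before it is completed fails the run):
1. the upper bowl stands upright on the red mat, let go, before the board is lifted (x of upper_grip in the frame of mat between -0.06 and 0.06 m and y of upper_grip in the frame of mat between -0.06 and 0.06 m and z of upper_grip in the frame of mat between 0.08 and 0.094 m and angle between upper_grip's own z axis and vertical below 0.12 rad and contact force between the arm and upper_bowl below 0.1 N and linear speed of upper_bowl below 0.03 m/s and value of joint board below 0.008 rad), for 0.2 s.
2. the wedge, gripped and flat on the bench, carries the board's free edge off its rests (contact force between the fingers and wedge above 2 N and angle between wedge_grip's own z axis and vertical below 0.06 rad and height (world z) of wedge_grip below 0.03 m and value of joint board above 0.01 rad and contact force between wedge and board above 0.4 N), for 0.2 s.
At the end, for the whole second after the job is handed in: Upper bowl upright, free and still on the red mat (within 60 mm of its centre each way); board edge 2 to 10 mm up (0.010-0.046 rad), carried by the wedge (over 0.4 N), not by the robot; wedge flat on the bench, gripped (over 2 N); steel bowl still near the middle of the board (all of step 2 and x of upper_grip in the frame of mat between -0.06 and 0.06 m and y of upper_grip in the frame of mat between -0.06 and 0.06 m and z of upper_grip in the frame of mat between 0.08 and 0.094 m and angle between each of upper_grip, lower_bowl's own z axis and vertical below 0.12 rad and contact force between the arm and upper_bowl below 0.1 N and linear speed of upper_bowl below 0.03 m/s and value of joint board below 0.046 rad and contact force between the arm and board below 0.3 N and contact force between the arm and lower_bowl below 0.3 N and y of lower_bowl in the frame of board_lip between 0.055 and 0.16 m and x of lower_bowl in the frame of board_lip between -0.05 and 0.05 m and z of lower_bowl in the frame of board_lip between 0.008 and 0.025 m and linear speed of lower_bowl below 0.02 m/s); the arm keeps its last pose, push and grip.
It fails at once if a bystander is moved more than 30 mm (distance of any of mortar, jug, dish_steel, dish_blue, beaker, bottle, spatula from where it was at the start of the episode above 0.03 m).
It fails at once if a bowl is tipped over (angle between lower_bowl's own z axis and vertical above 0.5 rad or angle between upper_grip's own z axis and vertical above 0.8 rad).
It also fails if it takes over 61 s, if anything falls off the work surface, if the arm or the gripper's body presses on something with over 40 N, if the wrist force passes 120 N, or if a joint passes its speed limit or range.

## Working session

There is one attempt and no reset: what is moved stays moved. The work goes in short steps, Python scripts to look and compute and a tool call to move; the robot and the scene stay as the last step left them, time stands still between calls to the robot, and variables do not carry over. Pictures are saved under pics/ and viewed, about 8 in all and at most 12, crops included, and the job is handed in when it is done.

Besides the shell and the picture viewer there is one more tool, called as name(argument=value, ...) on one line, values as JSON. move_arm: Moves the arm, as the interface text tells. Shift numbers are shares of 0.03 m and turn numbers shares of 4 degrees, none past 1 either way. Its arguments: {"type":"object","properties":{"deltas":{"type":"array"},"grip_force":{"type":"number"}},"required":["deltas"]}

```bash
mkdir -p pics; cat > h.py <<'E'
import numpy as np,cv2
from bench import ctrl,cams
from scipy.spatial.transform import Rotation as R
def snap(n,name,crop=None,s=1):
    d=cams.get_image(n); np.savez('pics/'+n+'.npz',K=d['K'],T=d['world_from_camera'])
    im=d['image'][:,:,::-1]
    if crop: im=im[crop[1]:crop[3],crop[0]:crop[2]]
    cv2.imwrite('pics/'+name,cv2.resize(im,None,fx=s,fy=s,interpolation=cv2.INTER_CUBIC))
def w(n,u,v,z):
    d=np.load('pics/'+n+'.npz');K,T=d['K'],d['T']
    r=T[:3,:3]@np.linalg.solve(K,[u,v,1]);o=T[:3,3]
    return (o+r*(z-o[2])/r[2]).round(4)
def pr(n,p):
    d=np.load('pics/'+n+'.npz');K,T=d['K'],d['T']
    c=K@(T[:3,:3].T@(np.array(p)-T[:3,3]));return (c[:2]/c[2]).round(1)
E
python3 - <<'E'
from h import *
snap('top','t1.png',None,1.5);snap('side','s1.png',None,1.5)
s=ctrl.get_state();print(s,ctrl.tcp_to_tips,R.from_rotvec(s['tool_rot']).as_matrix().round(3))
for n in('top','side'):
  d=np.load('pics/'+n+'.npz');print(d['K'],d['T'].round(3))
E
```

```text
{'time': 0.1, 'joint_positions': array([-1.13288381,  0.32176593, -0.07009439,  1.45157017,  0.02258793,
        1.37078223, -0.05690173]), 'qd': array([ 5.51531357e-04, -3.12012307e-03, -9.43131835e-04, -3.16987166e-03,
        1.46068504e-04, -4.06553327e-05,  4.79302579e-04]), 'joint_torque': array([-6.22723619e-04, -4.92571449e+01, -4.06154757e-01, -3.13398135e+01,
       -6.41051307e-02,  3.95758613e-02,  8.02940144e-05]), 'position': array([0.26714882, 0.59205824, 0.24355122]), 'tool_rot': array([-6.60639933e-01, -3.07104816e+00,  2.69295477e-03]), 'ft_force': array([ 0.48586848, -0.0464927 ,  0.42572092]), 'torque': array([ 0.00480505,  0.03549171, -0.06332022]), 'grip_width': 1.0023766856138667} 0.022 [[-0.912  0.411 -0.001]
 [ 0.411  0.912 -0.002]
 [-0.    -0.002 -1.   ]]
[[494.15283634   0.         243.23770791]
 [  0.         494.15283634 191.08913893]
 [  0.           0.           1.        ]] [[ 1.500e-02 -9.980e-01  6.600e-02  4.300e-01]
 [-1.000e+00 -1.500e-02 -1.000e-03 -1.800e-02]
 [ 2.000e-03 -6.600e-02 -9.980e-01  1.667e+00]
 [ 0.000e+00  0.000e+00  0.000e+00  1.000e+00]]
[[435.22030493   0.         252.49201848]
 [  0.         435.22030493 183.61485941]
 [  0.           0.           1.        ]] [[ 0.909 -0.25   0.332  0.141]
 [-0.416 -0.515  0.749 -0.965]
 [-0.016 -0.82  -0.573  0.805]
 [ 0.     0.     0.     1.   ]]
```

View pics/t1.png

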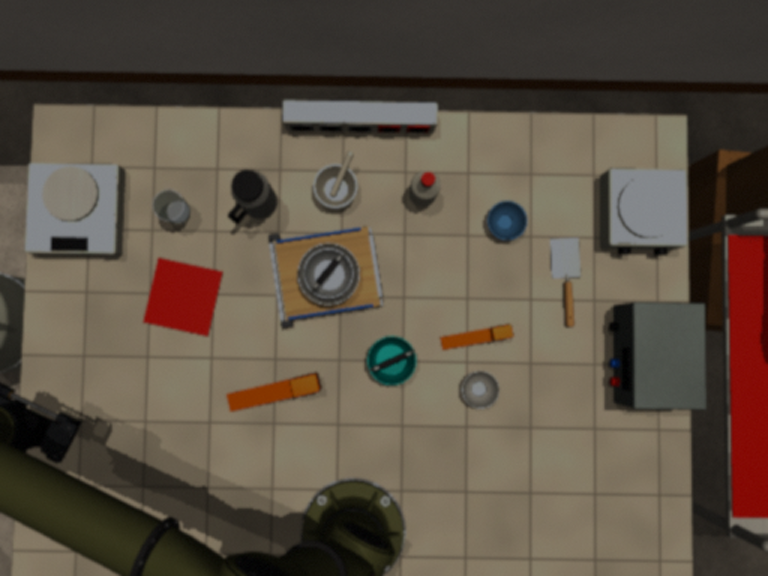

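View pics/s1.png

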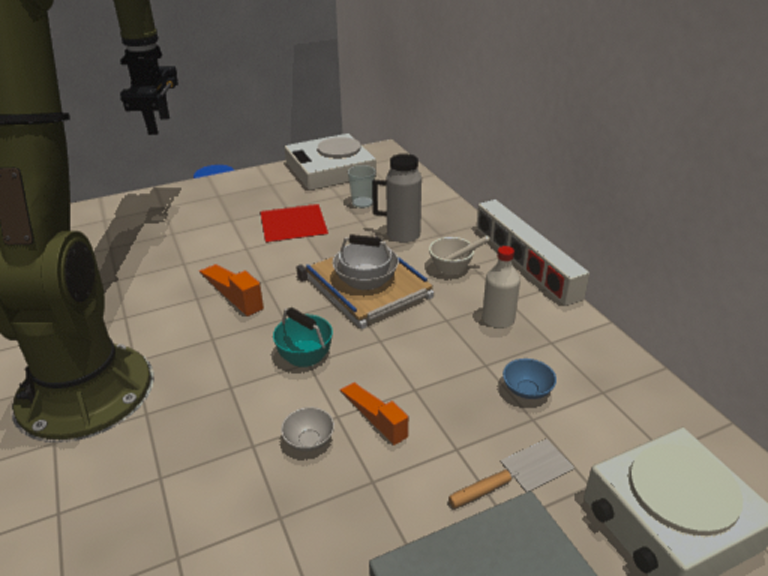

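```bash
python3 - <<'E'
from h import *
snap('top','t2.png',(90,110,360,280),2.9);snap('side','s2.png',(120,120,300,300),3.3)
E
```

```text
(no output)
```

View pics/t2.png

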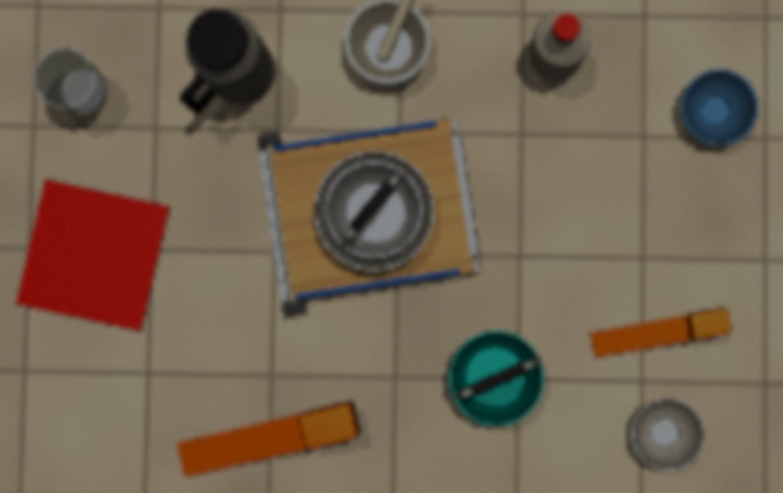

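View pics/s2.png

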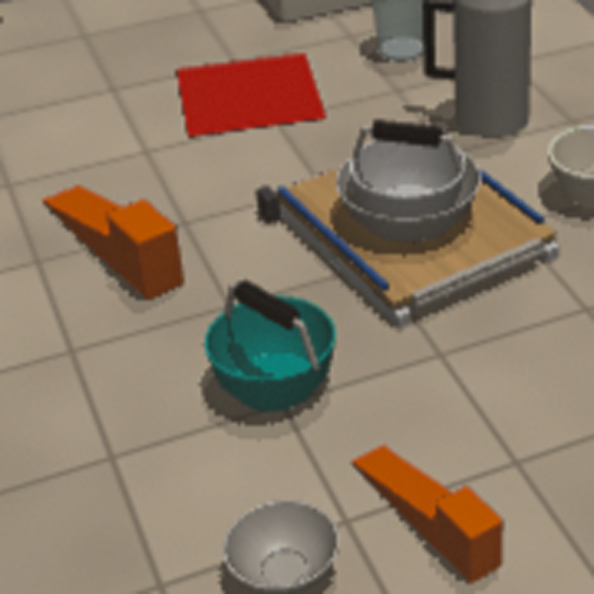

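```bash
python3 - <<'E'
from h import *
t=lambda u,v,z:w('top',90+u/2.9,110+v/2.9,z)
s=lambda u,v,z:w('side',120+u/3.3,120+v/3.3,z)
print('handle',t(375,207,.118),s(407,132,.118),'ends',t(400,180,.118),t(350,237,.118),s(375,128,.118),s(440,135,.118))
print('lowerrim',t(374,213,.07))
print('mat',[t(*c,.003) for c in((45,180),(170,207),(142,330),(18,304))], t(94,255,.003),s(250,95,.003))
print('block',t(710,325,.05),s(470,515,.05),'tip',t(593,345,.003),s(367,457,.003))
print('lip',t(458,135,.018),t(474,262,.018),s(415,300,.018),s(540,251,.018))
print('hinge',t(263,150,.018),t(285,300,.018))
E
```

```text
handle [0.5621 0.0566 0.118 ] [0.5664 0.058  0.118 ] ends [0.5919 0.03   0.118 ] [0.5291 0.0831 0.118 ] [0.5429 0.0771 0.118 ] [0.5911 0.0401 0.118 ]
lowerrim [0.5594 0.0599 0.07  ]
mat [array([0.5977, 0.4474, 0.003 ]), array([0.5683, 0.3008, 0.003 ]), array([0.4249, 0.3293, 0.003 ]), array([0.4529, 0.4739, 0.003 ])] [0.511  0.3876 0.003 ] [0.5124 0.3767 0.003 ]
block [ 0.4402 -0.3199  0.05  ] [ 0.4441 -0.3281  0.05  ] tip [ 0.4153 -0.1932  0.003 ] [ 0.4165 -0.1989  0.003 ]
lip [ 0.6558 -0.0333  0.018 ] [ 0.5088 -0.0538  0.018 ] [ 0.5228 -0.0524  0.018 ] [ 0.6552 -0.0363  0.018 ]
hinge [0.6349 0.1922 0.018 ] [0.4618 0.1629 0.018 ]
```

move_arm(deltas=[{"linear": [-0.5, -0.35, 0], "turn": [0, 0, 0], "claw": 0}, {"linear": [-0.8, -0.6, 0], "turn": [0, 0, 0], "claw": 0}, {"linear": [-0.9, -0.68, 0], "turn": [0, 0, 0], "claw": 0}, {"linear": [-0.9, -0.68, 0], "turn": [0, 0, 0], "claw": 0}, {"linear": [-0.9, -0.68, 0], "turn": [0, 0, 0], "claw": 0}, {"linear": [-0.9, -0.68, 0], "turn": [0, 0, 0], "claw": 0}, {"linear": [-0.9, -0.68, 0], "turn": [0, 0, 0], "claw": 0}, {"linear": [-0.9, -0.68, 0], "turn": [0, 0, 0], "claw": 0}, {"linear": [-0.9, -0.68, 0], "turn": [0, 0, 0], "claw": 0}, {"linear": [-0.9, -0.68, 0], "turn": [0, 0, 0], "claw": 0}, {"linear": [-0.9, -0.68, 0], "turn": [0, 0, 0], "claw": 0}, {"linear": [-0.9, -0.68, 0], "turn": [0, 0, 0], "claw": 0}, {"linear": [-0.9, -0.68, 0], "turn": [0, 0, 0], "claw": 0}, {"linear": [-0.9, -0.68, 0], "turn": [0, 0, 0], "claw": 0}, {"linear": [-0.9, -0.68, 0], "turn": [0, 0, 0], "claw": 0}, {"linear": [-0.9, -0.68, 0], "turn": [0, 0, 0], "claw": 0}, {"linear": [-0.8, -0.6, 0], "turn": [0, 0, 0], "claw": 0}, {"linear": [-0.8, -0.6, 0], "turn": [0, 0, 0], "claw": 0}, {"linear": [-0.5, -0.4, 0], "turn": [0, 0, 0], "claw": 0}, {"linear": [-0.3, -0.2, 0], "turn": [0, 0, 0], "claw": 0}])

```text
time: 1.87
position: [0.5625, 0.0523, 0.2445]
tool_rot: [0.667, 3.069, -0.002]
ft_force: [-0.6, -1.1, 0.8]
grip_width: 1.004
```

move_arm(deltas=[{"linear": [0, 0, 0], "turn": [0, 0, 0.7], "claw": 0}, {"linear": [0, 0, 0], "turn": [0, 0, 0.8], "claw": 0}, {"linear": [0, 0, 0], "turn": [0, 0, 0.8], "claw": 0}, {"linear": [0, 0, 0], "turn": [0, 0, 0.8], "claw": 0}, {"linear": [0, 0, 0], "turn": [0, 0, 0.6], "claw": 0}, {"linear": [0, 0, 0], "turn": [0, 0, 0], "claw": 0}, {"linear": [0, 0, 0], "turn": [0, 0, 0], "claw": 0}, {"linear": [0, 0, 0], "turn": [0, 0, 0], "claw": 0}])

```text
time: 2.53
position: [0.5616, 0.0564, 0.2445]
tool_rot: [-1.048, -2.961, -0.0]
ft_force: [0.7, 0.1, -0.3]
grip_width: 1.0
```

```bash
cat >> h.py <<'E'
def rel(p):
    "world target of the TCP -> tool-frame shift in rows' units"
    s=ctrl.get_state();M=R.from_rotvec(s['tool_rot']).as_matrix()
    print('t',round(s['time'],2),'pos',s['position'].round(4),'yaw_y',np.degrees(np.arctan2(M[1,1],M[0,1])).round(1),'F',s['ft_force'].round(1),'grip',round(s['grip_width'],3))
    return ((np.array(p)-s['position'])@M/0.03).round(2)
E
python3 - <<'E'
from h import *
print(rel([.564,.057,.121]))
snap('side','s3.png',(170,60,310,200),4)
snap('top','t3.png',(170,120,270,220),4)
a=cv2.imread('pics/s3.png');b=cv2.imread('pics/t3.png');b=cv2.copyMakeBorder(b,0,160,0,0,0)
cv2.imwrite('pics/c3.png',cv2.resize(np.hstack([a,b]),None,fx=.83,fy=.83))
E
```

```text
t 2.53 pos [0.5616 0.0564 0.2445] yaw_y 51.0 F [ 0.7  0.1 -0.3] grip 1.0
[-0.05  0.07  4.12]
```

View pics/c3.png

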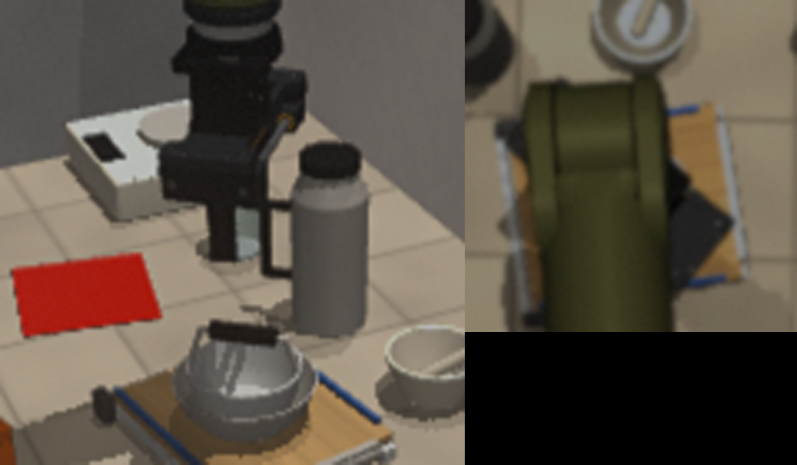

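move_arm(deltas=[{"linear": [-0.05, 0.07, 0.5], "turn": [0, 0, 0], "claw": 0}, {"linear": [0, 0, 0.8], "turn": [0, 0, 0], "claw": 0}, {"linear": [0, 0, 0.8], "turn": [0, 0, 0], "claw": 0}, {"linear": [0, 0, 0.8], "turn": [0, 0, 0], "claw": 0}, {"linear": [0, 0, 0.6], "turn": [0, 0, 0], "claw": 0}, {"linear": [0, 0, 0.4], "turn": [0, 0, 0], "claw": 0}, {"linear": [0, 0, 0.2], "turn": [0, 0, 0], "claw": 0}, {"linear": [0, 0, 0], "turn": [0, 0, 0], "claw": 0}, {"linear": [0, 0, 0], "turn": [0, 0, 0], "claw": 0}])

```text
time: 3.38
position: [0.5647, 0.0566, 0.1223]
tool_rot: [1.05, 2.96, 0.001]
ft_force: [0.2, 0.7, -0.1]
grip_width: 0.999
```

move_arm(deltas=[{"linear": [0, 0, 0], "turn": [0, 0, 0], "claw": 0.3}, {"linear": [0, 0, 0], "turn": [0, 0, 0], "claw": 0.5}, {"linear": [0, 0, 0], "turn": [0, 0, 0], "claw": 0.6}, {"linear": [0, 0, 0], "turn": [0, 0, 0], "claw": 0.7}, {"linear": [0, 0, 0], "turn": [0, 0, 0], "claw": 0.8}, {"linear": [0, 0, 0], "turn": [0, 0, 0], "claw": 0.9}, {"linear": [0, 0, 0], "turn": [0, 0, 0], "claw": 1}, {"linear": [0, 0, 0], "turn": [0, 0, 0], "claw": 1}, {"linear": [0, 0, 0], "turn": [0, 0, 0], "claw": 1}, {"linear": [0, 0, 0], "turn": [0, 0, 0], "claw": 1}, {"linear": [0, 0, 0], "turn": [0, 0, 0], "claw": 1}, {"linear": [0, 0, 0], "turn": [0, 0, 0], "claw": 1}], grip_force=20)

```text
time: 4.38
position: [0.5646, 0.0569, 0.1218]
tool_rot: [1.051, 2.96, 0.001]
ft_force: [0.3, 1.2, 0.8]
grip_width: 0.172
```

move_arm(deltas=[{"linear": [0, 0, -0.1], "turn": [0, 0, 0], "claw": 1}, {"linear": [0, 0, -0.2], "turn": [0, 0, 0], "claw": 1}, {"linear": [0, 0, -0.3], "turn": [0, 0, 0], "claw": 1}, {"linear": [0, 0, -0.4], "turn": [0, 0, 0], "claw": 1}, {"linear": [0, 0, -0.5], "turn": [0, 0, 0], "claw": 1}, {"linear": [0, 0, -0.5], "turn": [0, 0, 0], "claw": 1}, {"linear": [0, 0, -0.5], "turn": [0, 0, 0], "claw": 1}, {"linear": [0, 0, -0.4], "turn": [0, 0, 0], "claw": 1}, {"linear": [0, 0, -0.2], "turn": [0, 0, 0], "claw": 1}, {"linear": [0, 0, 0], "turn": [0, 0, 0], "claw": 1}])

```text
time: 5.22
position: [0.5652, 0.0566, 0.2168]
tool_rot: [1.05, 2.958, 0.003]
ft_force: [0.5, -0.5, -2.0]
grip_width: 0.16
```

```bash
python3 - <<'E'
from h import *
print(rel([.511,.385,.215]))
snap('side','s4.png',(120,70,320,240),3)
E
```

```text
t 5.22 pos [0.5652 0.0566 0.2168] yaw_y 50.9 F [ 0.5 -0.5 -2. ] grip 0.16
[8.3  7.36 0.06]
```

View pics/s4.png

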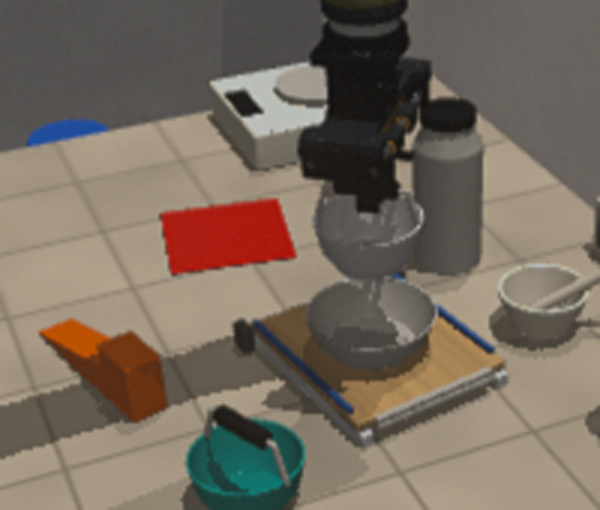

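move_arm(deltas=[{"linear": [0.1, 0.1, 0], "turn": [0, 0, 0], "claw": 1}, {"linear": [0.25, 0.2, 0], "turn": [0, 0, 0], "claw": 1}, {"linear": [0.4, 0.35, 0], "turn": [0, 0, 0], "claw": 1}, {"linear": [0.55, 0.5, 0], "turn": [0, 0, 0], "claw": 1}, {"linear": [0.6, 0.5, 0], "turn": [0, 0, 0], "claw": 1}, {"linear": [0.6, 0.55, 0], "turn": [0, 0, 0], "claw": 1}, {"linear": [0.6, 0.55, 0], "turn": [0, 0, 0], "claw": 1}, {"linear": [0.6, 0.55, 0], "turn": [0, 0, 0], "claw": 1}, {"linear": [0.6, 0.55, 0], "turn": [0, 0, 0], "claw": 1}, {"linear": [0.6, 0.55, 0], "turn": [0, 0, 0], "claw": 1}, {"linear": [0.6, 0.5, 0], "turn": [0, 0, 0], "claw": 1}, {"linear": [0.6, 0.5, 0], "turn": [0, 0, 0], "claw": 1}, {"linear": [0.6, 0.5, 0], "turn": [0, 0, 0], "claw": 1}, {"linear": [0.5, 0.5, 0], "turn": [0, 0, 0], "claw": 1}, {"linear": [0.45, 0.4, 0], "turn": [0, 0, 0], "claw": 1}, {"linear": [0.35, 0.3, 0], "turn": [0, 0, 0], "claw": 1}, {"linear": [0.25, 0.2, 0], "turn": [0, 0, 0], "claw": 1}, {"linear": [0.15, 0.1, 0], "turn": [0, 0, 0], "claw": 1}, {"linear": [0, 0, 0], "turn": [0, 0, 0], "claw": 1}, {"linear": [0, 0, 0], "turn": [0, 0, 0], "claw": 1}])

```text
time: 6.93
position: [0.5088, 0.3869, 0.2144]
tool_rot: [1.052, 2.96, -0.001]
ft_force: [1.2, -0.8, -1.6]
grip_width: 0.156
```

move_arm(deltas=[{"linear": [0, 0, 0.2], "turn": [0, 0, 0], "claw": 1}, {"linear": [0, 0, 0.4], "turn": [0, 0, 0], "claw": 1}, {"linear": [0, 0, 0.5], "turn": [0, 0, 0], "claw": 1}, {"linear": [0, 0, 0.5], "turn": [0, 0, 0], "claw": 1}, {"linear": [0, 0, 0.5], "turn": [0, 0, 0], "claw": 1}, {"linear": [0, 0, 0.5], "turn": [0, 0, 0], "claw": 1}, {"linear": [0, 0, 0.5], "turn": [0, 0, 0], "claw": 1}, {"linear": [0, 0, 0.4], "turn": [0, 0, 0], "claw": 1}, {"linear": [0, 0, 0.3], "turn": [0, 0, 0], "claw": 1}, {"linear": [0, 0, 0.1], "turn": [0, 0, 0], "claw": 1}, {"linear": [0, 0, 0], "turn": [0, 0, 0], "claw": 1}, {"linear": [0, 0, 0], "turn": [0, 0, 0], "claw": 1}, {"linear": [0, 0, 0], "turn": [0, 0, 0], "claw": 1}])

```text
time: 8.02
position: [0.5092, 0.3882, 0.0986]
tool_rot: [1.051, 2.96, 0.003]
ft_force: [-0.2, 0.6, -1.3]
grip_width: 0.156
```

move_arm(deltas=[{"linear": [0, 0, 0.08], "turn": [0, 0, 0], "claw": 1}, {"linear": [0, 0, 0.08], "turn": [0, 0, 0], "claw": 1}, {"linear": [0, 0, 0.05], "turn": [0, 0, 0], "claw": 1}, {"linear": [0, 0, 0], "turn": [0, 0, 0], "claw": 1}, {"linear": [0, 0, 0], "turn": [0, 0, 0], "claw": 1}, {"linear": [0, 0, 0], "turn": [0, 0, 0], "claw": 1}])

```text
time: 8.52
position: [0.5087, 0.388, 0.0916]
tool_rot: [1.051, 2.96, 0.001]
ft_force: [-0.3, 0.1, 0.1]
grip_width: 0.158
```

move_arm(deltas=[{"linear": [0, 0, 0], "turn": [0, 0, 0], "claw": 0.8}, {"linear": [0, 0, 0], "turn": [0, 0, 0], "claw": 0.7}, {"linear": [0, 0, 0], "turn": [0, 0, 0], "claw": 0.6}, {"linear": [0, 0, 0], "turn": [0, 0, 0], "claw": 0.5}, {"linear": [0, 0, 0], "turn": [0, 0, 0], "claw": 0.4}, {"linear": [0, 0, 0], "turn": [0, 0, 0], "claw": 0.4}, {"linear": [0, 0, 0], "turn": [0, 0, 0], "claw": 0.4}, {"linear": [0, 0, 0], "turn": [0, 0, 0], "claw": 0.4}, {"linear": [0, 0, -0.2], "turn": [0, 0, 0], "claw": 0.4}, {"linear": [0, 0, -0.4], "turn": [0, 0, 0], "claw": 0.4}, {"linear": [0, 0, -0.6], "turn": [0, 0, 0], "claw": 0.4}, {"linear": [0, 0, -0.8], "turn": [0, 0, 0], "claw": 0.4}, {"linear": [0, 0, -0.8], "turn": [0, 0, 0], "claw": 0.4}, {"linear": [0, 0, -0.8], "turn": [0, 0, 0], "claw": 0.4}, {"linear": [0, 0, -0.8], "turn": [0, 0, 0], "claw": 0.4}, {"linear": [0, 0, -0.5], "turn": [0, 0, 0], "claw": 0.4}, {"linear": [0, 0, 0], "turn": [0, 0, 0], "claw": 0.4}])

```text
time: 9.93
position: [0.5104, 0.389, 0.2443]
tool_rot: [1.05, 2.956, 0.012]
ft_force: [0.7, 1.1, 0.8]
grip_width: 0.597
```

```bash
python3 - <<'E'
from h import *
print(rel([.56,.06,.24]))
snap('side','s5.png',(130,60,330,260),3)
snap('top','t5.png')
E
```

```text
t 9.93 pos [0.5104 0.389  0.2443] yaw_y 50.9 F [0.7 1.1 0.8] grip 0.597
[-8.2  -7.47  0.09]
```

View pics/s5.png

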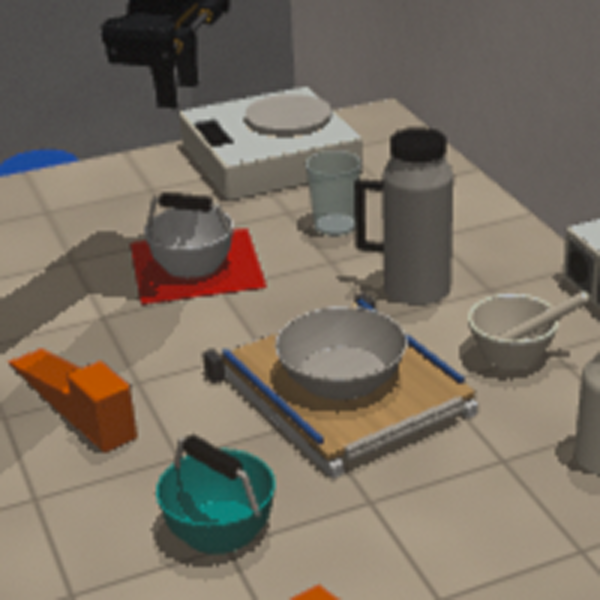

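```bash
python3 - <<'E'
from h import *
snap('top','a.png',(240,110,350,250),5)
snap('side','b.png',(215,150,365,300),4)
a=cv2.imread('pics/a.png');b=cv2.imread('pics/b.png')
print(a.shape,b.shape)
c=np.zeros((700,1150,3),np.uint8);c[:,:550]=a;c[:600,550:]=b
cv2.imwrite('pics/c5.png',cv2.resize(c,None,fx=.695,fy=.695))
E
```

```text
(700, 550, 3) (600, 600, 3)
```

View pics/c5.png

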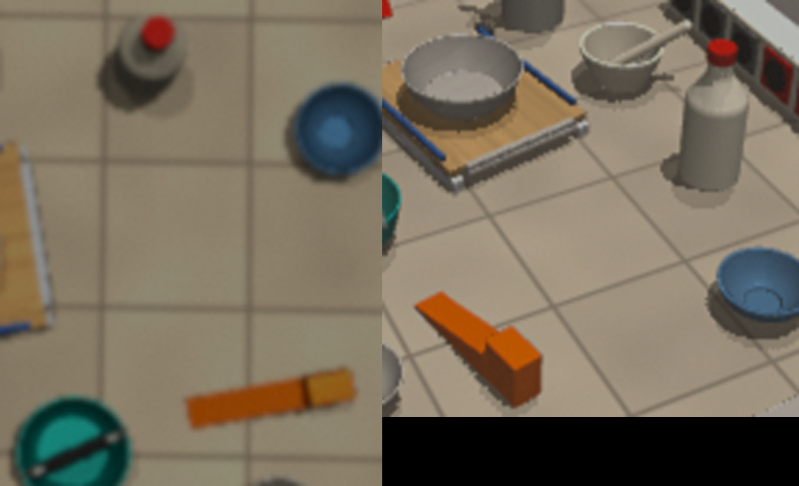

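```bash
python3 - <<'E'
from h import *
t=lambda u,v,z:w('top',240+u/3.475,110+v/3.475,z)
s=lambda u,v,z:w('side',215+(u-382)/2.78,150+v/2.78,z)
print('block',t(330,387,.05),s(513,350,.05),'tip',t(189,415,.003),s(429,298,.003))
print('bottle',t(157,33,.16),s(722,44,.16),s(709,175,0))
print('lip',t(28,160,.018),t(46,308,.018),s(470,176,.018),s(580,127,.018))
print('blue',t(338,130,.017),s(765,290,.017))
E
```

```text
block [ 0.4425 -0.3203  0.05  ] [ 0.4437 -0.3273  0.05  ] tip [ 0.4138 -0.1929  0.003 ] [ 0.4199 -0.1953  0.003 ]
bottle [ 0.7532 -0.1452  0.16  ] [ 0.7592 -0.1453  0.16  ] [ 0.7571 -0.151   0.    ]
lip [ 0.6575 -0.0337  0.018 ] [ 0.5145 -0.053   0.018 ] [ 0.5206 -0.0636  0.018 ] [ 0.6632 -0.0381  0.018 ]
blue [ 0.6914 -0.3336  0.017 ] [ 0.6976 -0.3323  0.017 ]
```

move_arm(deltas=[{"linear": [-0.2, -0.3, 0], "turn": [0, 0, 0], "claw": 0}, {"linear": [-0.4, -0.6, 0], "turn": [0, 0, 0], "claw": 0}, {"linear": [-0.55, -0.83, 0], "turn": [0, 0, 0], "claw": 0}, {"linear": [-0.55, -0.83, 0], "turn": [0, 0, 0], "claw": 0}, {"linear": [-0.55, -0.83, 0], "turn": [0, 0, 0], "claw": 0}, {"linear": [-0.55, -0.83, 0], "turn": [0, 0, 0], "claw": 0}, {"linear": [-0.55, -0.83, 0], "turn": [0, 0, 0], "claw": 0}, {"linear": [-0.55, -0.83, 0], "turn": [0, 0, 0], "claw": 0}, {"linear": [-0.55, -0.83, 0], "turn": [0, 0, 0], "claw": 0}, {"linear": [-0.55, -0.83, 0], "turn": [0, 0, 0], "claw": 0}, {"linear": [-0.55, -0.83, 0], "turn": [0, 0, 0], "claw": 0}, {"linear": [-0.55, -0.83, 0], "turn": [0, 0, 0], "claw": 0}, {"linear": [-0.55, -0.83, 0], "turn": [0, 0, 0], "claw": 0}, {"linear": [-0.55, -0.83, 0], "turn": [0, 0, 0], "claw": 0}, {"linear": [-0.55, -0.83, 0], "turn": [0, 0, 0], "claw": 0}, {"linear": [-0.55, -0.83, 0], "turn": [0, 0, 0], "claw": 0}, {"linear": [-0.55, -0.83, 0], "turn": [0, 0, 0], "claw": 0}, {"linear": [-0.55, -0.83, 0], "turn": [0, 0, 0], "claw": 0}, {"linear": [-0.55, -0.83, 0], "turn": [0, 0, 0], "claw": 0}, {"linear": [-0.55, -0.83, 0], "turn": [0, 0, 0], "claw": 0}])

```text
time: 11.8
position: [0.4518, -0.1814, 0.2373]
tool_rot: [-1.051, -2.959, -0.001]
ft_force: [0.5, 0.5, 0.0]
grip_width: 0.999
```

move_arm(deltas=[{"linear": [-0.55, -0.8, 0], "turn": [0, 0, 0], "claw": 0}, {"linear": [-0.55, -0.8, 0], "turn": [0, 0, 0], "claw": 0}, {"linear": [-0.55, -0.8, 0], "turn": [0, 0, 0], "claw": 0}, {"linear": [-0.55, -0.8, 0], "turn": [0, 0, 0], "claw": 0}, {"linear": [-0.35, -0.5, 0], "turn": [0, 0, 0], "claw": 0}, {"linear": [-0.15, -0.26, 0], "turn": [0, 0, 0], "claw": 0}, {"linear": [0, 0, 0], "turn": [0, 0, 0.85], "claw": 0}, {"linear": [0, 0, 0], "turn": [0, 0, 1], "claw": 0}, {"linear": [0, 0, 0], "turn": [0, 0, 1], "claw": 0}, {"linear": [0, 0, 0], "turn": [0, 0, 1], "claw": 0}, {"linear": [0, 0, 0], "turn": [0, 0, 1], "claw": 0}, {"linear": [0, 0, 0], "turn": [0, 0, 1], "claw": 0}, {"linear": [0, 0, 0], "turn": [0, 0, 1], "claw": 0}, {"linear": [0, 0, 0], "turn": [0, 0, 1], "claw": 0}, {"linear": [0, 0, 0], "turn": [0, 0, 1], "claw": 0}, {"linear": [0, 0, 0], "turn": [0, 0, 1], "claw": 0}, {"linear": [0, 0, 0], "turn": [0, 0, 0], "claw": 0}, {"linear": [0, 0, 0], "turn": [0, 0, 0], "claw": 0}, {"linear": [0, 0, 0], "turn": [0, 0, 0], "claw": 0}])

```text
time: 13.38
position: [0.4412, -0.3225, 0.2379]
tool_rot: [-1.984, -2.435, -0.0]
ft_force: [0.4, 0.7, 0.1]
grip_width: 1.0
```

```bash
python3 - <<'E'
from h import *
print(rel([.4428,-.323,.030]))
print(ctrl.get_state()['joint_positions'].round(2))
E
```

```text
t 13.38 pos [ 0.4412 -0.3225  0.2379] yaw_y 11.6 F [0.4 0.7 0.1] grip 1.0
[-0.03  0.05  6.93]
[-0.25  0.13  0.91  1.75 -0.11  1.32  0.89]
```

move_arm(deltas=[{"linear": [-0.03, 0.05, 0.4], "turn": [0, 0, 0], "claw": 0}, {"linear": [0, 0, 0.7], "turn": [0, 0, 0], "claw": 0}, {"linear": [0, 0, 0.8], "turn": [0, 0, 0], "claw": 0}, {"linear": [0, 0, 0.8], "turn": [0, 0, 0], "claw": 0}, {"linear": [0, 0, 0.8], "turn": [0, 0, 0], "claw": 0}, {"linear": [0, 0, 0.8], "turn": [0, 0, 0], "claw": 0}, {"linear": [0, 0, 0.8], "turn": [0, 0, 0], "claw": 0}, {"linear": [0, 0, 0.7], "turn": [0, 0, 0], "claw": 0}, {"linear": [0, 0, 0.5], "turn": [0, 0, 0], "claw": 0}, {"linear": [0, 0, 0.3], "turn": [0, 0, 0], "claw": 0}, {"linear": [0, 0, 0.1], "turn": [0, 0, 0], "claw": 0}, {"linear": [0, 0, 0], "turn": [0, 0, 0], "claw": 0}, {"linear": [0, 0, 0], "turn": [0, 0, 0], "claw": 0}, {"linear": [0, 0, 0], "turn": [0, 0, 0], "claw": 0}])

```text
time: 14.55
position: [0.4438, -0.3241, 0.0382]
tool_rot: [1.986, 2.432, 0.001]
ft_force: [0.1, 0.0, 0.0]
grip_width: 1.004
```

```bash
python3 - <<'E'
from h import *
print(rel([.4428,-.323,.030]))
snap('side','s6.png',(215,150,365,300),4)
E
```

```text
t 14.55 pos [ 0.4438 -0.3241  0.0382] yaw_y 11.5 F [0.1 0.  0. ] grip 1.004
[ 0.04 -0.03  0.27]
```

View pics/s6.png

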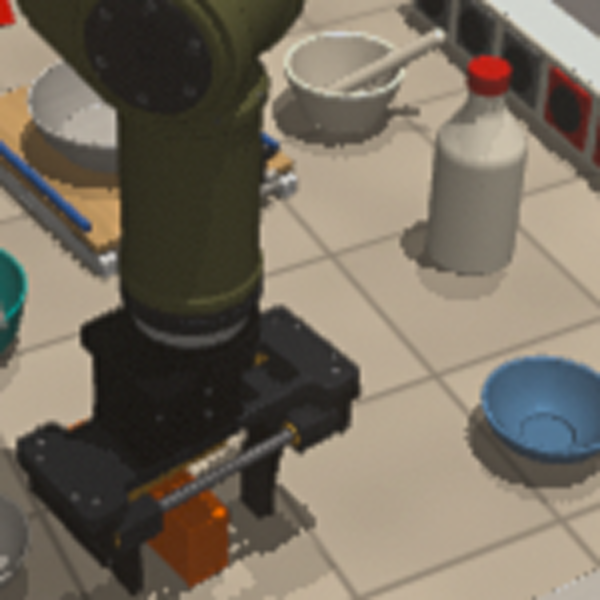

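move_arm(deltas=[{"linear": [0, 0, 0.1], "turn": [0, 0, 0], "claw": 0}, {"linear": [0, 0, 0.1], "turn": [0, 0, 0], "claw": 0.2}, {"linear": [0, 0, 0], "turn": [0, 0, 0], "claw": 0.4}, {"linear": [0, 0, 0], "turn": [0, 0, 0], "claw": 0.5}, {"linear": [0, 0, 0], "turn": [0, 0, 0], "claw": 0.6}, {"linear": [0, 0, 0], "turn": [0, 0, 0], "claw": 0.7}, {"linear": [0, 0, 0], "turn": [0, 0, 0], "claw": 0.8}, {"linear": [0, 0, 0], "turn": [0, 0, 0], "claw": 1}, {"linear": [0, 0, 0], "turn": [0, 0, 0], "claw": 1}, {"linear": [0, 0, 0], "turn": [0, 0, 0], "claw": 1}, {"linear": [0, 0, 0], "turn": [0, 0, 0], "claw": 1}, {"linear": [0, 0, 0], "turn": [0, 0, 0], "claw": 1}], grip_force=25)

```text
time: 15.6
position: [0.4432, -0.3236, 0.0313]
tool_rot: [1.987, 2.433, 0.0]
ft_force: [-0.1, 0.2, 0.2]
grip_width: 0.34
```

```bash
python3 - <<'E'
from h import *
d=np.array([-.134,.991]);L=np.array([.587,-.045])
print(rel([*(L-.16*d),.0328]))
E
```

```text
t 15.6 pos [ 0.4432 -0.3236  0.0313] yaw_y 11.5 F [-0.1  0.2  0.2] grip 0.34
[ 2.82  6.2  -0.05]
```

move_arm(deltas=[{"linear": [0, 0, -0.06], "turn": [0, 0, 0], "claw": 1}, {"linear": [0, 0, -0.07], "turn": [0, 0, 0], "claw": 1}, {"linear": [0.05, 0.15, 0], "turn": [0, 0, 0], "claw": 1}, {"linear": [0.15, 0.3, 0], "turn": [0, 0, 0], "claw": 1}, {"linear": [0.2, 0.45, 0], "turn": [0, 0, 0], "claw": 1}, {"linear": [0.25, 0.5, 0], "turn": [0, 0, 0], "claw": 1}, {"linear": [0.25, 0.5, 0], "turn": [0, 0, 0], "claw": 1}, {"linear": [0.25, 0.5, 0], "turn": [0, 0, 0], "claw": 1}, {"linear": [0.25, 0.55, 0], "turn": [0, 0, 0], "claw": 1}, {"linear": [0.25, 0.55, 0], "turn": [0, 0, 0], "claw": 1}, {"linear": [0.25, 0.55, 0], "turn": [0, 0, 0], "claw": 1}, {"linear": [0.25, 0.55, 0], "turn": [0, 0, 0], "claw": 1}, {"linear": [0.2, 0.5, 0], "turn": [0, 0, 0], "claw": 1}, {"linear": [0.2, 0.5, 0], "turn": [0, 0, 0], "claw": 1}, {"linear": [0.15, 0.35, 0], "turn": [0, 0, 0], "claw": 1}, {"linear": [0.1, 0.2, 0], "turn": [0, 0, 0], "claw": 1}, {"linear": [0, 0.05, 0], "turn": [0, 0, 0.45], "claw": 1}, {"linear": [0, 0, 0], "turn": [0, 0, 0.5], "claw": 1}, {"linear": [0, 0, 0], "turn": [0, 0, 0], "claw": 1}, {"linear": [0, 0, 0], "turn": [0, 0, 0], "claw": 1}])

```text
time: 17.27
position: [0.6082, -0.2046, 0.0351]
tool_rot: [-2.067, -2.366, 0.001]
ft_force: [-0.5, -1.3, -1.0]
grip_width: 0.341
```

```bash
python3 - <<'E'
from h import *
d=np.array([-.134,.991]);L=np.array([.587,-.045])
print(rel([*(L-.095*d),.0313]))
snap('side','b.png',(190,100,340,250),4)
snap('top','a.png',(190,140,310,250),4)
a=cv2.imread('pics/a.png');b=cv2.imread('pics/b.png')
c=np.zeros((600,1080,3),np.uint8);c[:440,:480]=a;c[:600,480:]=b
cv2.imwrite('pics/c7.png',cv2.resize(c,None,fx=.74,fy=.74))
E
```

```text
t 17.27 pos [ 0.6082 -0.2046  0.0351] yaw_y 7.7 F [-0.5 -1.3 -1. ] grip 0.341
[2.2  0.01 0.13]
```

View pics/c7.png

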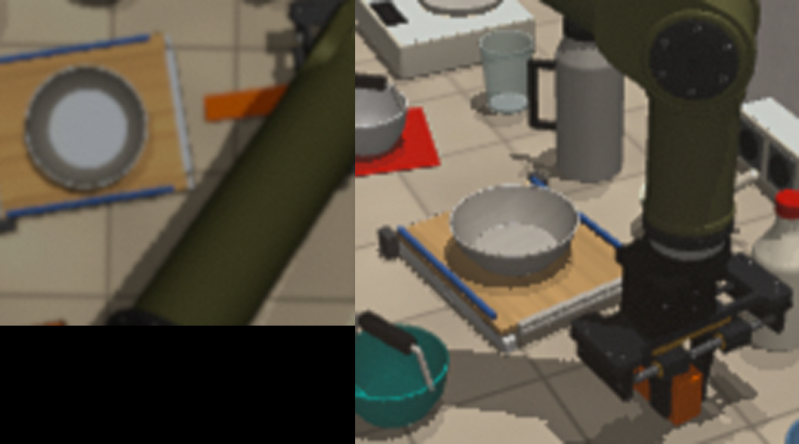

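move_arm(deltas=[{"linear": [0, 0, 0.06], "turn": [0, 0, 0], "claw": 1}, {"linear": [0, 0, 0.07], "turn": [0, 0, 0], "claw": 1}, {"linear": [0.1, 0, 0], "turn": [0, 0, 0], "claw": 1}, {"linear": [0.15, 0, 0], "turn": [0, 0, 0], "claw": 1}, {"linear": [0.2, 0, 0], "turn": [0, 0, 0], "claw": 1}, {"linear": [0.2, 0, 0], "turn": [0, 0, 0], "claw": 1}, {"linear": [0.2, 0, 0], "turn": [0, 0, 0], "claw": 1}, {"linear": [0.2, 0, 0], "turn": [0, 0, 0], "claw": 1}, {"linear": [0.2, 0, 0], "turn": [0, 0, 0], "claw": 1}, {"linear": [0.2, 0, 0], "turn": [0, 0, 0], "claw": 1}, {"linear": [0.2, 0, 0], "turn": [0, 0, 0], "claw": 1}, {"linear": [0.2, 0, 0], "turn": [0, 0, 0], "claw": 1}, {"linear": [0.15, 0, 0], "turn": [0, 0, 0], "claw": 1}, {"linear": [0.1, 0, 0], "turn": [0, 0, 0], "claw": 1}, {"linear": [0, 0, 0], "turn": [0, 0, 0], "claw": 1}, {"linear": [0, 0, 0], "turn": [0, 0, 0], "claw": 1}])

```text
time: 18.7
position: [0.6002, -0.1407, 0.0313]
tool_rot: [-2.066, -2.366, -0.001]
ft_force: [-0.0, 2.2, 0.3]
grip_width: 0.343
```

```bash
python3 - <<'E'
from h import *
d=np.array([-.134,.991]);L=np.array([.587,-.045])
print(rel([*(L-.071*d),.0313]))
E
```

```text
t 18.7 pos [ 0.6002 -0.1407  0.0313] yaw_y 7.8 F [-0.   2.2  0.3] grip 0.343
[ 0.85 -0.01  0.  ]
```

move_arm(deltas=[{"linear": [0.05, 0, 0], "turn": [0, 0, 0], "claw": 1}, {"linear": [0.05, 0, 0], "turn": [0, 0, 0], "claw": 1}, {"linear": [0.05, 0, 0], "turn": [0, 0, 0], "claw": 1}, {"linear": [0.05, 0, 0], "turn": [0, 0, 0], "claw": 1}, {"linear": [0.05, 0, 0], "turn": [0, 0, 0], "claw": 1}, {"linear": [0.05, 0, 0], "turn": [0, 0, 0], "claw": 1}, {"linear": [0.05, 0, 0], "turn": [0, 0, 0], "claw": 1}, {"linear": [0.05, 0, 0], "turn": [0, 0, 0], "claw": 1}, {"linear": [0, 0, 0], "turn": [0, 0, 0], "claw": 1}, {"linear": [0, 0, 0], "turn": [0, 0, 0], "claw": 1}])

```text
time: 19.53
position: [0.5988, -0.134, 0.0319]
tool_rot: [2.067, 2.359, -0.004]
ft_force: [1.4, -7.4, -0.5]
grip_width: 0.344
```

move_arm(deltas=[{"linear": [0.05, 0, 0], "turn": [0, 0, 0], "claw": 1}, {"linear": [0.05, 0, 0], "turn": [0, 0, 0], "claw": 1}, {"linear": [0.05, 0, 0], "turn": [0, 0, 0], "claw": 1}, {"linear": [0.05, 0, 0], "turn": [0, 0, 0], "claw": 1}, {"linear": [0.05, 0, 0], "turn": [0, 0, 0], "claw": 1}, {"linear": [0.05, 0, 0], "turn": [0, 0, 0], "claw": 1}, {"linear": [0.05, 0, 0], "turn": [0, 0, 0], "claw": 1}, {"linear": [0, 0, 0], "turn": [0, 0, 0], "claw": 1}, {"linear": [0, 0, 0], "turn": [0, 0, 0], "claw": 1}])

```text
time: 20.28
position: [0.5974, -0.1234, 0.0318]
tool_rot: [2.067, 2.36, -0.004]
ft_force: [1.3, -6.4, -1.1]
grip_width: 0.344
```

```bash
python3 - <<'E'
from h import *
d=np.array([-.134,.991]);L=np.array([.587,-.045])
print(rel([*(L-.071*d),.0313]))
snap('side','b.png',(190,100,340,250),4)
snap('top','a.png',(170,140,270,220),4.8)
a=cv2.imread('pics/a.png');b=cv2.imread('pics/b.png')
c=np.zeros((600,1080,3),np.uint8);c[:384,:480]=a;c[:600,480:]=b
cv2.imwrite('pics/c8.png',cv2.resize(c,None,fx=.74,fy=.74))
E
```

```text
t 20.28 pos [ 0.5974 -0.1234  0.0318] yaw_y 7.6 F [ 1.3 -6.4 -1.1] grip 0.344
[0.27 0.01 0.02]
```

View pics/c8.png

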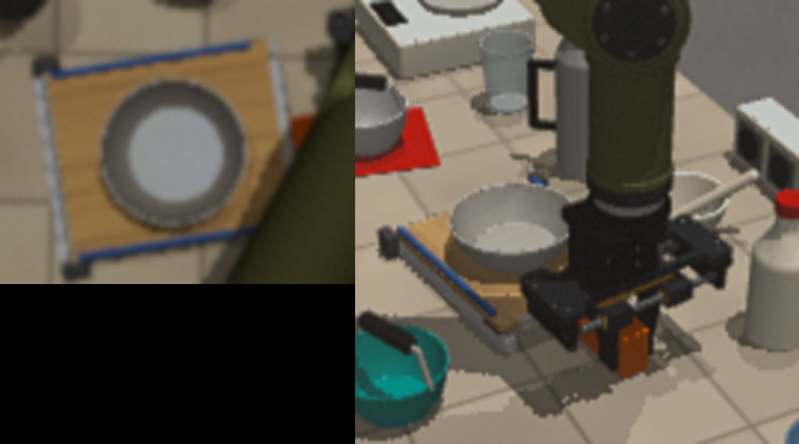

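move_arm(deltas=[{"linear": [0.05, 0, 0], "turn": [0, 0, 0], "claw": 1}, {"linear": [0.05, 0, 0], "turn": [0, 0, 0], "claw": 1}, {"linear": [0.05, 0, 0], "turn": [0, 0, 0], "claw": 1}, {"linear": [0.05, 0, 0], "turn": [0, 0, 0], "claw": 1}, {"linear": [0.05, 0, 0], "turn": [0, 0, 0], "claw": 1}, {"linear": [0, 0, 0], "turn": [0, 0, 0], "claw": 1}, {"linear": [0, 0, 0], "turn": [0, 0, 0], "claw": 1}, {"linear": [0, 0, 0], "turn": [0, 0, 0], "claw": 1}, {"linear": [0, 0, 0], "turn": [0, 0, 0], "claw": 1}])

```text
time: 21.13
position: [0.5964, -0.1159, 0.0318]
tool_rot: [2.067, 2.36, -0.004]
ft_force: [2.0, -7.5, -0.8]
grip_width: 0.341
```

```bash
python3 - <<'E'
from h import *
d=np.array([-.134,.991]);L=np.array([.587,-.045])
print(rel([*(L-.071*d),.0313]))
old=cv2.imread('pics/s2.png')
snap('side','b.png',(190,150,290,250),6)
# same region before the lift, from s5 (crop 130,60 x3)
o=cv2.imread('pics/s5.png');o=cv2.resize(o[270:570,180:480],(600,600))
cv2.imwrite('pics/c9.png',cv2.resize(np.hstack([o,cv2.imread('pics/b.png')]),None,fx=.66,fy=.66))
E
```

```text
t 21.13 pos [ 0.5964 -0.1159  0.0318] yaw_y 7.6 F [ 2.  -7.5 -0.8] grip 0.341
[0.02 0.01 0.02]
```

View pics/c9.png

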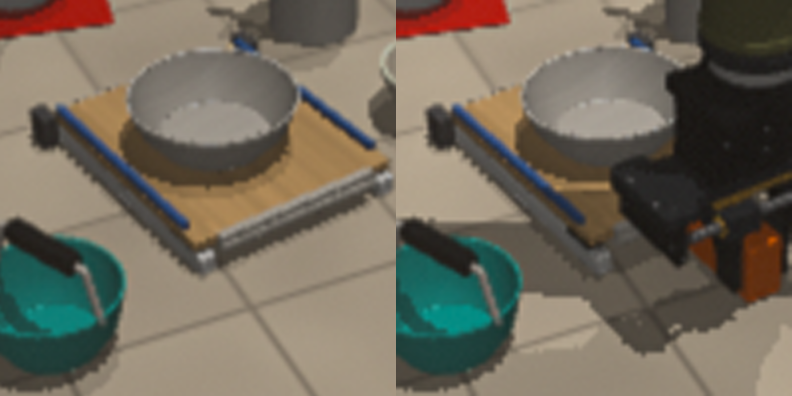

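```bash
python3 - <<'E'
from h import *
print(rel([0,0,0])); print(ctrl.close_job())
E
```

```text
t 21.18 pos [ 0.5964 -0.1159  0.0318] yaw_y 7.6 F [ 1.9 -7.3 -1.2] grip 0.341
[  6.45 -19.2    1.  ]
the job is handed in; nothing more can be done
None
```

I did the whole job and handed it in at 21.2 s; no verdict was reported.

- **Upper bowl:** I lifted it out of the steel bowl and set it on the red mat. The picture after release showed it standing upright and clear of the fingers. It was released within a few millimetres of the mat's centre.
- **Wedge:** I gripped the smaller orange wedge by its block at 25 N. I pushed it thin end first under the middle of the free edge, stopping about 71 mm from the lip by my estimate.
- **Last checks:**
    - **Board:** The side picture showed a gap between the board's corner and its rail. I put the lift at about 5–6 mm from the picture shift, so it is an estimate and not a direct measurement.
    - **Wrist force:** It read a steady 7 N or so against the push, which fits the wedge carrying the board.
    - **Grip and steel bowl:** The opening was 30 mm, matching the block, and the steel bowl was still on the board.
- **Not checked:** I could not read contact forces directly. I compared nearby bystanders only by eye, and nothing appeared to have moved. Front and side views of the wedge's position differed by up to 7 mm before the grasp, but the grasp and push worked as planned.

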